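Tuck the hold-down tab over a clay tile

TASK

Secure the clay tile on the carving board: with your fingertips, fold the upright springy steel tab down over the tile, then, while it is held down, push it along (the raised ridge is there to push against) until its free edge is fully tucked beneath the metal lip at the other end, so that it stays down when you let go. Do not pick anything up; leave the tile lying where it is and everything else on the table undisturbed, and finish clear of it all.

Things in the scene. Friction and masses are not known exactly. Their poses are not given: they have to be found in the camera images.
- board: Plywood carving board fixed to the table, 260 x 180 x 18 mm (x from -125 to +135 mm, y +-90 mm in its own frame); origin at its underside, z up. Its +x points from the hinge end to the lip end; the tab lies along its middle line (y = 0). At the hinge end two aluminium cheeks (outer faces at y = +-34 mm, x -100 to -34 mm, up to z 48 mm) carry the tab; at the other end is the lip. Low fences (up to z 25 mm) run along the tile at y = +-47 mm.
- tile_center (a point): Centre of the loose terracotta clay tile, 90 x 80 x 14 mm, lying flat on the board beneath where the tab comes down (its top 32 mm above the table, near board x = +20 mm).
- tab (a joint): Hinge of the tab, rad: 0 = folded flat over the tile (mechanical stop, tab level, 2.5 mm clear above the tile), 1.57 = standing upright; stop at 2.0. A spring of 0.12 N m/rad, at rest at 1.5 rad, lifts the tab again when it is let go untucked: holding it flat takes about 2 to 3 N near the ridge. The tab swings about the board's y axis, its free end towards the lip as it folds.
- tab_slide (a joint): How far the whole tab, hinge pin included, has been pushed towards the lip (along the board's +x) in the slots of the cheeks, m: 0 at the start, 0.028 = fully home at the stop. Stiff: moves only under more than about 5 N and stays where it is left.
- tab_hinge (a point): Point on the tab's hinge axis, on its middle line; at tab_slide = 0 it is at board x = -80 mm, z = 36.5 mm (and moves to x = -52 mm).
- tab_ridge (a point): Middle of the top of the ridge on the tab. The tab is a flat steel strip 143 mm long from the hinge axis, 44 mm wide, 4 mm thick (hinge axis in mid-thickness). The ridge is a straight bar across the tab, 38 mm long, 6 mm thick, 10 mm proud of the outer face (the upper one when folded), centred 100 mm from the hinge axis; this point is 12 mm from the mid-thickness. When the tab stands upright the ridge faces away from the lip.
- tab_edge (a point): Middle of the tab's free edge, 143 mm from the hinge axis, mid-thickness. Folded flat at tab_slide = 0 it lies 18 mm short of lip_edge.
- lip_edge (a point): Where the flat underside of the fixed lip begins: board x = +81 mm, y = 0, z = 40 mm. The lip is an aluminium plate 64 mm wide and 6 mm thick reaching back towards +x from here, with a flared nose reaching 11 mm towards the hinge and rising to guide the tab's edge in. Tab lying flat has its upper face 1.5 mm below this point; fully home its edge is 10 mm beyond it.
- jar_a_mid (a point): Bystander: large screw-top jar standing upright, grey with white cap, 68 mm diameter, 90 mm tall; point at its centre, half-way up.
- jar_b_mid (a point): Bystander: smaller screw-top jar standing upright, ochre with white cap, 56 mm diameter, 75 mm tall; point at its centre, half-way up.
- clay_block: Bystander: raw block of clay on the table, 70 x 50 x 45 mm; origin at the centre of its underside.
- ruler: Bystander: dark flat steel rule, 200 x 28 x 3 mm, lying on the table beyond the lip; origin at the centre of its underside, long along its x.
- pencil: Bystander: flat black carpenter's pencil, 140 x 12 x 7 mm, lying on the table; origin at the centre of its underside, long along its x.
- scraper: Bystander: small clay scraper, 110 x 13 x 10 mm, wooden handle and steel blade, lying on the board's left margin (about 73 mm to +y of the board's middle line); origin on its underside, long along its x.
Mind the look-alikes: they are no part of the job. Of the things like the part that bears tile_center, leave any that is black or yellow; of the rest the smaller one is meant.

How it is judged:
On the way, in this order (a step that is already met when the one before it is completed fails the run):
1. the tab is folded down over the tile, still short of the lip (value of joint tab below 0.15 rad and value of joint tab_slide below 0.018 m), for 0.05 s.
2. its edge is tucked beneath the lip (value of joint tab below 0.035 rad and value of joint tab_slide above 0.022 m), for 0.2 s.
At the end, for the whole second after the job is handed in: The tab lies flat (under 0.035 rad), pushed at least 22 mm of its 28 mm towards the lip so that its edge is held under it, at rest; the tile lies on the board within 10 mm of its start (all of step 2 and velocity of joint tab below 0.05 rad/s and not (distance of tile_center from where it was at the start of the episode above 0.01 m or z of tile_center in the frame of board above 0.031 m)); the robot touches nothing.
It fails at once if the tile is lifted or shoved more than 10 mm (distance of tile_center from where it was at the start of the episode above 0.01 m or z of tile_center in the frame of board above 0.031 m).
It fails at once if a bystander is moved more than 15 mm (distance of any of jar_a_mid, jar_b_mid, clay_block, ruler, pencil, scraper from where it was at the start of the episode above 0.015 m).
It also fails if it takes over 40 s, if anything falls off the work surface, if the arm or the gripper's body presses on something with over 40 N, if the wrist force passes 120 N, or if a joint passes its speed limit or range.

ROBOT

A 6-joint arm with a two-finger parallel gripper is mounted at the origin on the work surface. World frame = base frame: x ahead of the robot, y to its left, z up, the work surface at z = 0. Lengths are in m, angles in rad, forces in N, time in s.
With the tool pointing down it reaches from about 0.35 to 0.975 m from the base axis. Payload 4.9 kg.
Tool frame: the origin (TCP) lies midway between the tips of the shut fingers; the grasp point (between the pads) lies 19 mm behind it; z points along the fingers, y is the direction in which the jaws open and shut (so a half turn about z gives the same grasp; the last joint's range is limited). The gripper opens to 85 mm and grips with 20 to 120 N. Pads are 22 mm wide; open, the fingers measure 114 mm over their backs; the gripper's body (76 mm by 85 mm) begins 54 mm behind the grasp point. The pads swing forward as they close: fully open they stand 13 mm farther back than shut.
Start: joints at [-1.439, 0.053, 1.613, -0, 1.476, -0.119], TCP at [0.155, -0.605, 0.231] pointing down, gripper open.
Joint ranges: [-3.01, 3.01], [-1.01, 2.22], [0.06, 2.58], [-1.02, 4.17], [0.09, 2.62], [-3.14, 3.14]. Speed limits (rad/s): [2.57, 2.57, 3.14, 3.14, 3.14, 3.14].

INTERFACE

Orientations are given as a unit quaternion [w, x, y, z].
In Python, from plant import state, grab_frame, camera_params, job_done, boxes_of gives the robot as it stands.
- The arm moves only by the tool step_arm, never from a script. Its argument "steps" is a list of rows, each a list of 4 numbers: the shift along the tool's x, y, z in mm, then the turn about the tool's z in degrees. A call has 1 to 8 rows; each row shifts and turns the pose as measured when the row begins, along the tool's axes as they then stand; what a row does not reach is not made up. A row lasts 1/10 s, in which the tool goes at most 50 mm and 8.59 degrees, less where a joint would pass 70% of its speed; a pose out of reach is approached as far as the arm can. A call is refused whole if a number of a shift passes 50 or a number of a turn 8.59, either way. A call with a gripper value outside its range is refused whole. "claw" is the opening in per cent of the stroke, from 0 (shut) to 100 (fully open), set as the call begins (left out, the last holds). The fingers move at their own pace and stop on an object; the grip force is fixed at half the most. Time passes only in rows, so rows that do not move let the fingers close. It gives the time, the measured TCP pose, the force and the opening at its end, in the units of the state.
- state(): the state, without advancing time (a new reading comes with each control period).
- grab_frame(name): name is "scene" or "top" or "wrist"; returns (picture, depth): 420x560x3 uint8, red, green, blue; 420x560 float32, m along the optical axis (not along the pixel's ray), 0 where there is no reading.
- camera_params(name): a dict with "mtx" (3x3 intrinsics, pixels), "extrinsics" (4x4, takes a point from camera to world coordinates); the wrist camera has in their place "T_tool_cam" (4x4, takes a point from camera to tool coordinates, whose origin is the TCP and whose axes are the flange's). Camera axes: x right, y down, z forward; pixel columns grow to the right and rows downward; lengths in m; the calibration is good to about 2 mm. A picture is of the moment at which its call begins: read the wrist's pose just before it. camera_params takes no time and is no camera call.
- job_done(): hands the job in, once; it reports no verdict.
Trained networks look in the newest picture that a camera, given by its name, has taken for a name from the list of things; names that differ only in an ending like _2 or _b are one class to them, and where a whole thing is asked for, a point or a joint stands for the part that bears it (a point fixed in the world has none). Each returns a list of dicts, best first, with "p" (0 to 1); they miss things now and then, are a little off and sometimes report something else, mostly with a low value. They report only what shows in the picture. A call takes as long as a camera call. They do not tell look-alikes from the thing itself.
- boxes_of(camera, label): "box" ([left, top, width, height] in pixels, round what is visible of it).
The state is a dict: "time": time; "joint_pos": joint angles; "joint_vel": joint speeds; "joint_efforts": joint torques, N m; "tool_pos": TCP position; "tool_rot": TCP orientation; "contact_force": force on the tool from outside, world axes, zero at the start; "ft_torque": the same for the moment, N m; "gripper_width": opening from 0.0 (shut) to 1.0 (fully open).
Only numpy, scipy, OpenCV 4.12 (cv2) and the standard library are available. Lean on these libraries where they do the work, as an engineer would, in place of code of your own. Each camera call takes 0.05 s, during which the arm holds its last target. There are 200 camera calls.

## Working session

There is one attempt and no reset: what is moved stays moved. The work goes in short steps, Python scripts to look and compute and a tool call to move; the robot and the scene stay as the last step left them, time stands still between calls to the robot, and variables do not carry over. Pictures are saved under pics/ and viewed, about 8 in all and at most 12, crops included, and the job is handed in when it is done.

Besides the shell and the picture viewer there is one more tool, called after "Call:" as name([rows], argument=value, ...), one row to a line, values as JSON. step_arm: Moves the arm, as the interface text tells. Its arguments: {"type":"object","properties":{"steps":{"type":"array"},"claw":{"type":"number"}},"required":["steps"]}

```bash
mkdir -p pics; ls
python3 - <<'E'
from plant import *
import cv2,numpy as np
s=state();print(s['time'],s['tool_pos'],s['tool_rot'])
for c in("scene","top"):
    im,d=grab_frame(c);cv2.imwrite(f"pics/{c}0.png",im[:,:,::-1]);np.savez(f"pics/{c}0.npz",im=im,d=d)
    for l in("board","tile_center","tab","lip_edge","tab_ridge","jar_a_mid","clay_block","ruler","pencil","scraper"):
        try: print(c,l,[(np.round(b['box']).tolist(),round(b['p'],2)) for b in boxes_of(c,l)][:3])
        except Exception as e: print(l,e)
    p=camera_params(c);print(p['mtx'],p['extrinsics'])
print(state()['time'])
E
```

```text
pics
0.0 [ 0.15500987 -0.60482215  0.23005972] [-1.05320549e-03  9.92150034e-01  1.25048790e-01 -6.89478748e-06]
scene board [([194.0, 171.0, 141.0, 148.0], 0.57), ([164.0, 296.0, 41.0, 50.0], 0.54)]
scene tile_center [([50.0, 256.0, 90.0, 81.0], 0.92), ([368.0, 218.0, 77.0, 53.0], 0.9), ([195.0, 168.0, 34.0, 36.0], 0.72)]
scene tab [([224.0, 170.0, 25.0, 49.0], 0.62), ([226.0, 168.0, 28.0, 55.0], 0.19)]
scene lip_edge [([192.0, 172.0, 141.0, 146.0], 0.67)]
scene tab_ridge [([224.0, 171.0, 27.0, 52.0], 0.79)]
scene jar_a_mid [([311.0, 172.0, 31.0, 52.0], 0.85)]
scene clay_block [([288.0, 161.0, 32.0, 37.0], 0.91), ([192.0, 172.0, 142.0, 151.0], 0.47)]
scene ruler [([270.0, 286.0, 86.0, 76.0], 0.83)]
scene pencil [([155.0, 234.0, 24.0, 46.0], 0.6)]
scene scraper [([267.0, 215.0, 38.0, 33.0], 0.55)]
[[443.2752226    0.         282.26535262]
 [  0.         443.2752226  212.32972361]
 [  0.           0.           1.        ]] [[ 0.64649703  0.54449217 -0.53438737  1.0625507 ]
 [ 0.76280354 -0.44928256  0.46505477 -0.46947785]
 [ 0.01312776 -0.7082891  -0.7058004   0.70593819]
 [ 0.      
[... 421 characters left out ...]
194.0, 32.0, 36.0], 0.97)]
top clay_block [([269.0, 155.0, 85.0, 124.0], 0.6), ([205.0, 239.0, 25.0, 35.0], 0.58), ([394.0, 175.0, 36.0, 29.0], 0.17)]
top ruler [([273.0, 126.0, 88.0, 15.0], 0.73), ([299.0, 233.0, 32.0, 23.0], 0.7)]
top pencil [([372.0, 229.0, 20.0, 65.0], 0.73)]
top scraper [([279.0, 189.0, 6.0, 50.0], 0.83), ([271.0, 125.0, 92.0, 16.0], 0.47)]
[[479.79799201   0.         275.26471482]
 [  0.         479.79799201 207.99170189]
 [  0.           0.           1.        ]] [[-0.00218152 -0.99355836  0.11330063  0.48162687]
 [-0.99999169  0.00177732 -0.00366836 -0.03271924]
 [ 0.00344335 -0.11330769 -0.99355398  1.07670688]
 [ 0.          0.          0.          1.        ]]
1.1
```

View pics/top0.png

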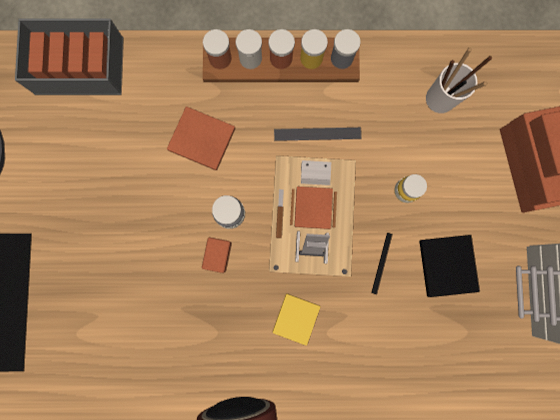

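View pics/scene0.png

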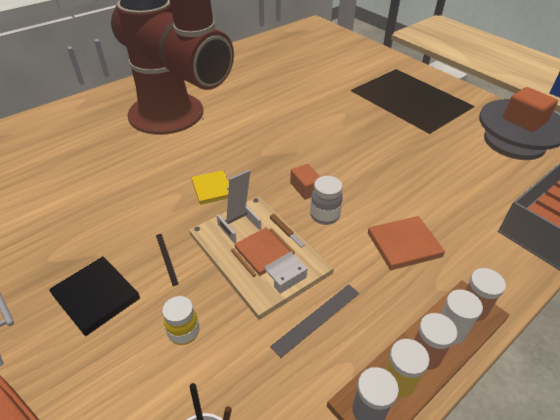

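The tile candidates in the top view are terracotta on the board (314,208), larger terracotta (201,138), black (449,265) and yellow (297,320). The one on the board fits: it isn't black or yellow, it's the smaller terracotta, and it lies under the tab. Next I'll measure the board and enlarge that area.

```bash
cat > h.py <<'E'
import numpy as np,cv2
from plant import *
def cloud(d,K,T):
    v,u=np.mgrid[:d.shape[0],:d.shape[1]]
    p=np.stack([(u-K[0,2])/K[0,0]*d,(v-K[1,2])/K[1,1]*d,d],-1)
    w=p@T[:3,:3].T+T[:3,3]; w[d==0]=np.nan; return w
E
python3 - <<'E'
from h import *
z=np.load('pics/top0.npz');p=camera_params('top');w=cloud(z['d'],np.array(p['mtx']),np.array(p['extrinsics']))
m=np.zeros(w.shape[:2],bool);m[145:285,258:366]=1
Z=w[...,2]
print('table z',np.nanmedian(Z[280:290,330:360]))
b=m&(Z>.012)
n,l,st,_=cv2.connectedComponentsWithStats(b.astype(np.uint8));k=1+st[1:,4].argmax();b=l==k
bb=b&(Z<.024)
r=cv2.minAreaRect(w[bb][:,:2].astype(np.float32)*1000);print('board rect',r)
im=z['im'].astype(int)
t=m&(Z>.027)&(Z<.037)&(im[...,0]-im[...,2]>60)&(im[...,0]-im[...,1]>50)
r2=cv2.minAreaRect(w[t][:,:2].astype(np.float32)*1000);print('tile',r2,np.nanmedian(Z[t]))
h=m&(Z>.06);print('tab pts',h.sum(),np.nanmin(w[h],0),np.nanmax(w[h],0),np.nanmedian(w[h],0))
hi=m&(Z>.15);print(hi.sum(),np.nanmean(w[hi],0))
li=m&(Z>.042)&(w[...,0]>.5);print('lip',li.sum(),np.nanmean(w[li],0),np.nanmin(w[li],0),np.nanmax(w[li],0))
cv2.imwrite('pics/crop1.png',cv2.resize(z['im'][145:285,258:366,::-1],None,fx=4,fy=4,interpolation=3))
q=camera_params('wrist');print(q)
E
```

```text
table z 5.260347871216542e-05
board rect ((588.4697265625, -119.87579345703125), (180.34323120117188, 260.3330078125), 86.51541137695312)
tile ((603.5476684570312, -119.57390594482422), (93.60240936279297, 88.87824249267578), 86.4435043334961) 0.032267969637650884
tab pts 404 [ 0.50591088 -0.13763896  0.06029303] [ 0.53707155 -0.09255627  0.17948893] [ 0.52171919 -0.11479081  0.13994728]
141 [ 0.53106661 -0.11564665  0.16775576]
lip 1237 [ 0.60584434 -0.11933732  0.0751128 ] [ 0.50000678 -0.15664107  0.04209007] [ 0.70512249 -0.08056131  0.17948893]
{'mtx': array([[374.39780137,   0.        , 281.64376391],
       [  0.        , 374.39780137, 203.73769669],
       [  0.        ,   0.        ,   1.        ]]), 'T_tool_cam': array([[-7.69217853e-04, -9.55631214e-01, -2.94564748e-01,
         7.43226351e-02],
       [ 9.99999636e-01, -8.43791421e-04,  1.26070238e-04,
         2.64765593e-04],
       [-3.69027861e-04, -2.94564543e-01,  9.55631516e-01,
        -1.43649213e-01],
       [ 0.00000000e+00,  0.00000000e+00,  0.00000000e+00,
         1.00000000e+00]])}
```

View pics/crop1.png

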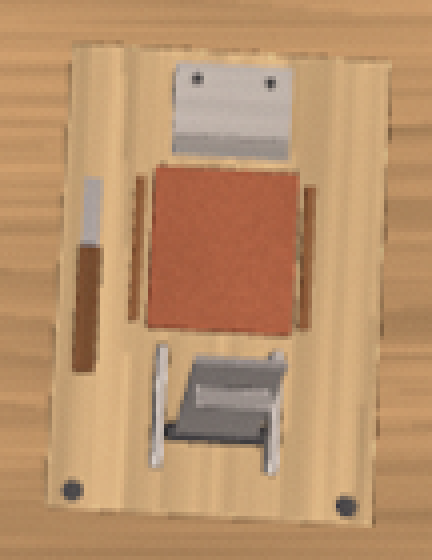

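The crop confirms it: the terracotta tile sits between the fences, the lip is at the top (far +x), and the tab leans over the dark hinge pin at the bottom. Board yaw is about -3.5° and its origin is about (0.5835, -0.1196). I'll shut the fingers, align the tool with the board and go behind the tab.

Call:
step_arm([
  [0,0,0,6],
  [0,0,0,6],
  [0,0,0,6],
  [26,-46,0,0],
  [26,-46,0,0],
  [26,-46,0,0],
  [26,-46,0,0],
  [26,-46,0,0],
], claw=0)

```text
time: 1.9
tool_pos: [0.2953, -0.3965, 0.2302]
tool_rot: [0.0, 0.999, -0.044, 0.0]
contact_force: [1.8, -0.4, 0.5]
gripper_width: 0.003
```

Call:
step_arm([
  [26,-46,0,0],
  [26,-46,0,0],
  [26,-46,0,0],
  [26,-46,0,0],
  [26,-46,0,0],
  [20,-40,0,0],
  [0,0,0,-1.5],
  [0,0,0,0],
])

```text
time: 2.7
tool_pos: [0.4624, -0.1444, 0.2323]
tool_rot: [0.002, 1.0, -0.026, 0.004]
contact_force: [1.3, -0.2, 0.0]
gripper_width: 0.001
```

```bash
cat >> h.py <<'E'
O=np.array([.5835,-.1196]);Y=np.radians(-3.5);U=np.array([np.cos(Y),np.sin(Y)]);V=np.array([-U[1],U[0]])
def bp(p): q=np.asarray(p)[...,:2]-O; return np.stack([q@U,q@V,np.asarray(p)[...,2]],-1)*1000
def st():
    s=state();q=s['tool_rot'];print(s['time'],'board TCP mm',bp(s['tool_pos']).round(1),'yaw',np.degrees(2*np.arctan2(q[2],q[1])).round(2),'F',np.round(s['contact_force'],1));return s
E
python3 - <<'E'
from h import *
s=st()
from scipy.spatial.transform import Rotation as R
T=np.eye(4);q=s['tool_rot'];T[:3,:3]=R.from_quat([q[1],q[2],q[3],q[0]]).as_matrix();T[:3,3]=s['tool_pos']
im,d=grab_frame('wrist');p=camera_params('wrist')
w=bp(cloud(d,np.array(p['mtx']),T@np.array(p['T_tool_cam'])))
cv2.imwrite('pics/w1.png',im[:,:,::-1])
m=(abs(w[...,1])<45)&(w[...,2]>60)&(w[...,0]>-100)&(w[...,0]<0)
for a in range(60,185,10):
    k=m&(abs(w[...,2]-a)<5)
    if k.any():print(a,k.sum(),np.median(w[k],0).round(1),w[k][:,1].min().round(1),w[k][:,1].max().round(1))
im2=im.astype(int);t=(abs(w[...,2]-32)<5)&(im2[...,0]-im2[...,2]>60)&(abs(w[...,1])<60)
if t.any():print('tile',cv2.minAreaRect(w[t][:,:2].astype(np.float32)))
E
```

```text
2.7 board TCP mm [-119.4  -32.2  232.3] yaw -3.0 F [ 1.3 -0.2  0. ]
60 7 [-78.5 -19.1  60.5] -21.7 -15.9
70 21 [-75.7 -19.4  68. ] -21.9 -15.4
80 9 [-74.2 -19.2  80.3] -21.5 -16.1
90 20 [-71.7 -20.3  91.1] -21.9 -16.3
100 12 [-69.8 -19.7 100.7] -21.6 -17.7
110 17 [-67.1 -21.1 111.6] -22.0 -18.2
120 10 [-65.5 -20.3 120. ] -21.6 -18.8
130 31 [-63.1 -19.6 130.8] -22.0 21.7
140 1175 [-6.580e+01 -1.000e-01  1.396e+02] -21.9 21.7
150 212 [-58.9  -1.1 149.7] -22.0 22.3
160 249 [-56.7   0.2 159.8] -22.0 22.0
170 300 [-54.3  -1.5 170.3] -22.0 21.9
180 760 [-51.1   0.2 177.1] -21.8 21.9
tile ((0.3863697052001953, -0.1360626220703125), (51.547630310058594, 99.45984649658203), 0.40610986948013306)
```

View pics/w1.png

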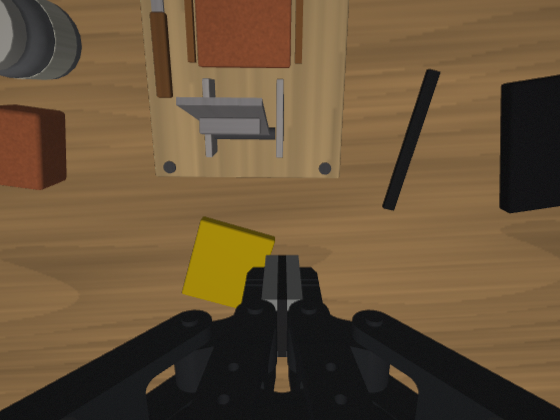

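The wrist view shows the tab upright with its ridge facing me (around pixel 235,122), clear of the fingers, and the board frame agrees within 1 mm. Next I'll centre behind it and descend.

Call:
step_arm([
  [4,-20,10,-0.5],
  [4,-12,40,0],
  [0,0,40,0],
  [0,0,25,0],
  [0,0,0,0],
])

```text
time: 3.25
tool_pos: [0.4726, -0.1204, 0.1167]
tool_rot: [0.004, 1.0, -0.029, 0.006]
contact_force: [-0.6, 0.1, -0.1]
gripper_width: 0.001
```

```bash
python3 -c "
from h import *
st()"
```

```text
3.25 board TCP mm [-110.6   -7.6  116.7] yaw -3.37 F [-0.6  0.1 -0.1]
```

Call:
step_arm([
  [10,-8,5,0],
  [15,0,5,0],
  [15,0,0,0],
  [12,0,0,0],
  [10,0,0,0],
  [0,0,0,0],
])

```text
time: 3.85
tool_pos: [0.537, -0.1241, 0.113]
tool_rot: [0.005, 0.999, -0.036, 0.008]
contact_force: [0.3, 0.1, -0.5]
gripper_width: 0.004
```

```bash
python3 -c "
from h import *
st()"
```

```text
3.85 board TCP mm [-46.2  -7.4 113. ] yaw -4.11 F [ 0.3  0.1 -0.5]
```

Call:
step_arm([
  [8,-5,7,0],
  [8,-5,7,0],
  [6,0,6,0.5],
  [6,0,6,0],
  [0,0,0,0],
])

```text
time: 4.35
tool_pos: [0.5679, -0.1162, 0.0857]
tool_rot: [0.005, 0.999, -0.041, 0.007]
contact_force: [0.8, -1.4, -0.2]
gripper_width: 0.003
```

Run:
```python
from h import *
s=st()
im,d=grab_frame('scene');cv2.imwrite('pics/s2.png',cv2.resize(im[130:330,150:400,::-1],None,fx=3,fy=3))
```

```text
4.35 board TCP mm [-15.8   2.4  85.7] yaw -4.68 F [ 0.8 -1.4 -0.2]
```

View pics/s2.png

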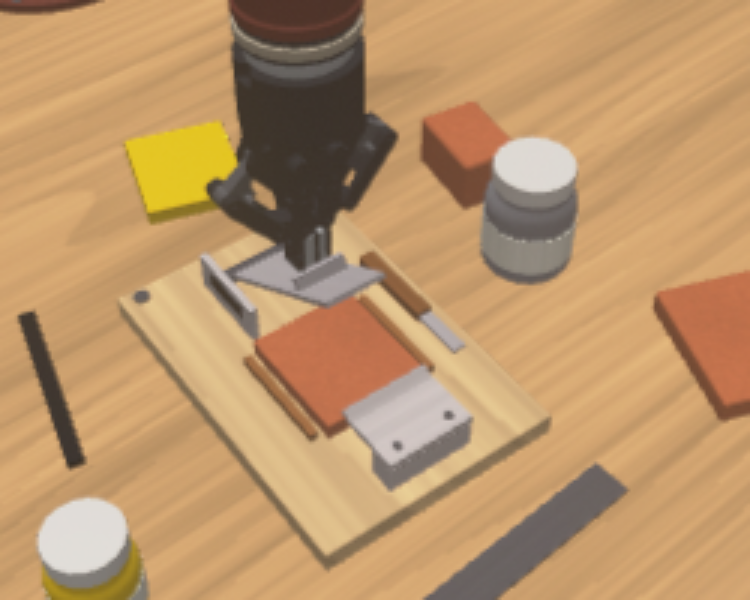

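The fingertips are behind the ridge (crop pixel 310,262) and the tab is about half folded. I'll keep going down the arc.

Call:
step_arm([
  [4,0,6,-1],
  [4,0,7,0],
  [3,0,8,0],
  [3,0,8,0],
  [1,0,7,0],
  [0,0,0,0],
])

```text
time: 5.0
tool_pos: [0.585, -0.1179, 0.0479]
tool_rot: [0.005, 0.999, -0.032, 0.008]
contact_force: [-0.5, 0.1, 0.5]
gripper_width: -0.004
```

```bash
python3 -c "
from h import *
st()"
```

```text
5.0 board TCP mm [ 1.4  1.8 47.9] yaw -3.61 F [-0.5  0.1  0.5]
```

Call:
step_arm([
  [0,0,4,0],
  [0,0,3,0],
  [0,0,2,0],
  [0,0,1,0],
  [0,0,0,0],
])

```text
time: 5.5
tool_pos: [0.5861, -0.1182, 0.0384]
tool_rot: [0.006, 0.999, -0.032, 0.009]
contact_force: [-1.5, 0.1, 1.2]
gripper_width: 0.001
```

```bash
python3 -c "
from h import *
st()"
```

```text
5.5 board TCP mm [ 2.5  1.6 38.4] yaw -3.62 F [-1.5  0.1  1.2]
```

Call:
step_arm([
  [0,0,1,0],
  [0,0,1,0],
  [0,0,0.5,0],
])

```text
time: 5.8
tool_pos: [0.5862, -0.1182, 0.0377]
tool_rot: [0.006, 0.999, -0.031, 0.009]
contact_force: [-2.5, 1.6, 5.1]
gripper_width: 0.002
```

Run:
```python
from h import *
s=st()
from scipy.spatial.transform import Rotation as R
im,d=grab_frame('scene');cv2.imwrite('pics/s3.png',cv2.resize(im[130:330,150:400,::-1],None,fx=3,fy=3))
p=camera_params('scene');w=bp(cloud(d,np.array(p['mtx']),np.array(p['extrinsics'])))
for x in(30,40,50,58,62,66): 
    k=(abs(w[...,0]-x)<2)&(abs(w[...,1])<18); print(x,k.sum(),np.median(w[k],0).round(1) if k.any() else '')
```

```text
5.8 board TCP mm [ 2.7  1.5 37.7] yaw -3.6 F [-2.5  1.6  5.1]
30 408 [ 30.3  -8.4 265.7]
40 247 [ 39.    7.2 305.1]
50 28 [49.7 -0.2 37.5]
58 30 [58.2 -0.4 37.6]
62 27 [62.  -0.2 38.3]
66 0
```

View pics/s3.png

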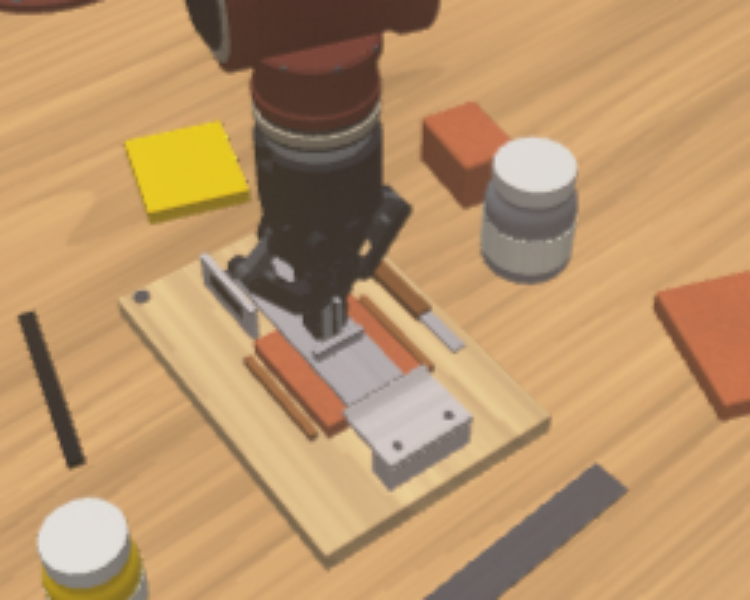

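The tab is flat (its face reads 37.5 mm) with the fingertips behind the ridge at crop (325,320), and its edge is still short of the lip. Next I'll push along.

Call:
step_arm([
  [4,0,0.4,0],
  [4,0,0.4,0],
  [4,0,0.4,0],
  [4,0,0.4,0],
  [0,0,0.3,0],
])

```text
time: 6.35
tool_pos: [0.5992, -0.1192, 0.0377]
tool_rot: [0.005, 0.999, -0.031, 0.004]
contact_force: [-1.3, 0.7, 4.2]
gripper_width: -0.005
```

```bash
python3 -c "
from h import *
st()"
```

```text
6.35 board TCP mm [15.7  1.4 37.7] yaw -3.58 F [-1.3  0.7  4.2]
```

Call:
step_arm([
  [4,0,0.4,0],
  [4,0,0.4,0],
  [4,0,0.4,0],
  [4,0,0.4,0],
  [4,0,0.3,0],
  [2,0,0.3,0],
  [2,0,0.3,0],
])

```text
time: 7.05
tool_pos: [0.6167, -0.1202, 0.0369]
tool_rot: [0.005, 0.999, -0.031, -0.007]
contact_force: [-9.4, 1.3, 7.5]
gripper_width: 0.002
```

```bash
python3 -c "
from h import *
st()"
```

```text
7.05 board TCP mm [33.1  1.5 36.9] yaw -3.52 F [-9.4  1.3  7.5]
```

Call:
step_arm([
  [3,0,0,0],
  [3,0,0,0],
  [3,0,0,0],
  [2,0,0,0],
])

```text
time: 7.45
tool_pos: [0.6165, -0.1202, 0.0369]
tool_rot: [0.004, 0.999, -0.03, -0.023]
contact_force: [-6.4, 0.9, 7.7]
gripper_width: 0.001
```

Run:
```python
from h import *
s=st()
im,d=grab_frame('scene');cv2.imwrite('pics/s4.png',cv2.resize(im[130:330,150:400,::-1],None,fx=3,fy=3))
```

```text
7.45 board TCP mm [33.   1.4 36.9] yaw -3.46 F [-6.4  0.9  7.7]
```

View pics/s4.png

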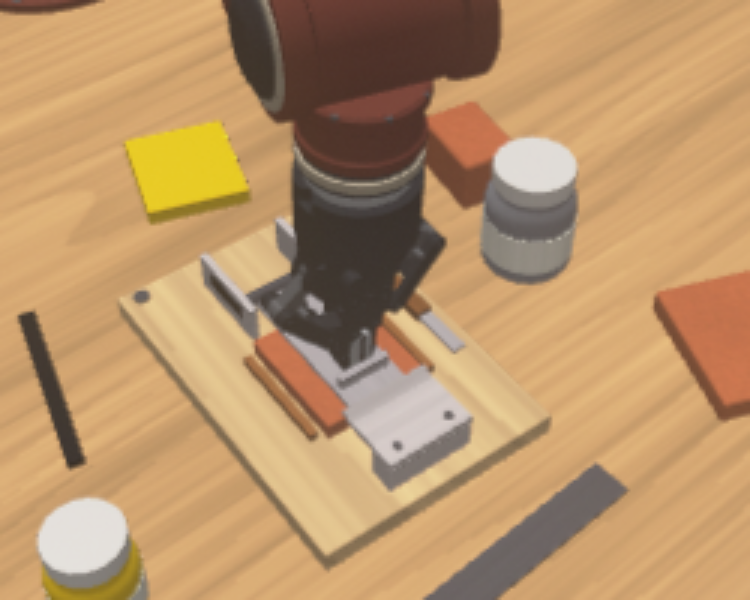

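The TCP has stalled at board x 33 mm, where the finger front meets the ridge at about 44–45 mm. That matches fully home (45). I'll back off the ridge, lift straight up and check.

Call:
step_arm([
  [-4,0,-1,0],
  [-3,0,-5,0],
  [0,0,-15,0],
  [0,0,-35,0],
  [-10,0,-45,0],
  [-40,0,-40,0],
  [-45,0,-20,0],
  [-45,0,0,0],
])

```text
time: 8.3
tool_pos: [0.4818, -0.1114, 0.2094]
tool_rot: [0.005, 0.999, -0.03, -0.021]
contact_force: [0.1, -1.1, 0.6]
gripper_width: -0.002
```

Call:
step_arm([
  [-45,0,0,0],
  [-45,0,0,0],
  [0,0,0,0],
  [0,0,0,0],
])

```text
time: 8.7
tool_pos: [0.3861, -0.1054, 0.2185]
tool_rot: [0.007, 0.999, -0.03, -0.016]
contact_force: [0.4, 0.6, 0.1]
gripper_width: -0.001
```

Run:
```python
from h import *
s=st()
z=np.load('pics/top0.npz')
p=camera_params('top');K=np.array(p['mtx']);T=np.array(p['extrinsics'])
im,d=grab_frame('top');w=bp(cloud(d,K,T))
for x in range(-60,86,5):
    k=(abs(w[...,0]-x)<2.5)&(abs(w[...,1])<15)
    if k.any():print(x,np.median(w[k][:,2]).round(1),end='; ')
print()
i2=im.astype(int)
def tile(im,w):
    i=im.astype(int);t=(i[...,0]-i[...,2]>60)&(i[...,0]-i[...,1]>50)&(abs(w[...,1])<45)&(abs(w[...,2]-32)<4)&(w[...,0]>-40)&(w[...,0]<80)
    return cv2.minAreaRect(w[t][:,:2].astype(np.float32))
print(tile(z['im'],bp(cloud(z['d'],K,T))),tile(im,w))
k=(w[...,2]>44)&(w[...,2]<52)&(abs(w[...,1])<17)&(w[...,0]<65)&(w[...,0]>0);print('ridge',w[k].mean(0),w[k].min(0),w[k].max(0))
a=np.abs(i2-z['im']).sum(-1)>60;n,l,q,c=cv2.connectedComponentsWithStats(a.astype(np.uint8));print('changed',[r.tolist() for r in q[1:] if r[4]>15])
cv2.imwrite('pics/t5.png',cv2.resize(im[120:300,190:430,::-1],None,fx=3,fy=3))
```

```text
8.7 board TCP mm [-197.9    2.1  218.5] yaw -3.45 F [0.4 0.6 0.1]
-60 19.4; -55 41.6; -50 42.3; -45 38.3; -40 38.7; -35 40.1; -30 39.4; -25 38.8; -20 38.4; -15 38.8; -10 39.2; -5 39.2; 0 39.0; 5 39.4; 10 39.7; 15 40.0; 20 39.3; 25 40.0; 30 40.1; 35 38.6; 40 40.6; 45 45.1; 50 48.6; 55 39.8; 60 41.0; 65 40.3; 70 45.9; 75 46.2; 80 44.5; 85 46.8; 
((19.98822784423828, -2.022815704345703), (84.75765991210938, 88.84119415283203), 89.8753433227539) ((20.27860450744629, 0.5974159240722656), (89.40767669677734, 79.30073547363281), 0.1582781970500946)
ridge [46.33312127 -0.67254524 48.51061978] [  0.84221701 -15.55183887  44.05904441] [53.18004684 15.25465105 51.47128454]
changed [[299, 184, 31, 74, 1563], [196, 284, 197, 136, 11214]]
```

View pics/t5.png

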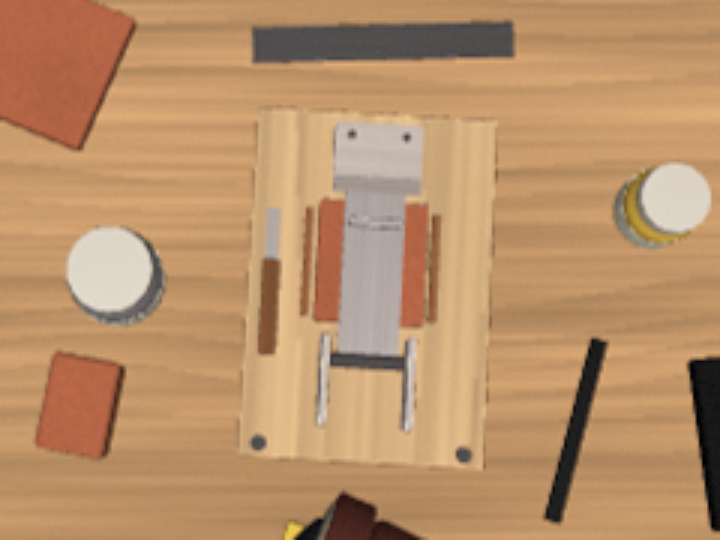

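The tab lies flat with its edge under the lip. The ridge is at about board x 48 mm (slide about 28 mm), nothing else changed, and the arm is clear. Handing in.

```bash
python3 -c "
from h import *
print(job_done());st()"
```

```text
the job is handed in; nothing more can be done
None
the job is handed in; nothing more can be done
```

The tile is secured: the tab is folded down over it and its edge is tucked under the lip. With the fingers shut, I pressed the tab flat from behind the ridge, then pushed it along until it stalled at its stop. I then backed off, lifted clear and handed the job in after about 9 s of the 40 s allowed; no verdict was reported.

My last checks, from the top camera after letting go:
- **Tab:** it stayed down. The ridge is at about board x 48 mm, so the slide is about 28 mm. The remaining tilt reads about 0.01–0.02 rad against the 0.035 limit; that is near the depth noise.
- **Tile:** its centre reads (20, 0.6) mm in the board frame. The first reading was (20, -2.0) mm, but part of the tile's outline was merged with the fences there.
- **Bystanders:** the picture changed only at the tab and at the arm itself, which hides the area in front of the board in this view; the bystanders are all outside that area.
- **Contact:** the force on the tool is about zero and the arm is clear. The largest reading during the push was about 12 N.

No check failed. I took no picture after the handover.

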